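# Point out the uncapped tube and its cap

## Task

Press the red call button fully down to fetch the technician and let it go, then show what is wrong: point straight down with the fingertips at the one uncapped tube in the rack, 2 to 4 cm above its mouth, and stay there for two seconds; then point in the same way at the loose cap on the bench that matches that tube's yellow collar, stay two seconds, and finish still pointing at it. Apart from the button, touch, move and lift nothing.

Things in the scene. Friction and masses are not known exactly. Their poses are not given: they have to be found in the camera images.
- call (a joint): Travel of the red call button: 0 = up, 0.006 m = fully down. Spring return; pressing it straight down fully takes about 5 N; it counts as pressed when it is down by about 4.5 mm or more.
- call_base: Low white housing of the call button, fixed to the bench; the button sits in its middle. Origin at the centre of its underside, z up. It may be touched.
- call_top (a point): Centre of the top face of the red call button (34 mm across, in a low white housing fixed to the bench, at the left of the rack as the robot sees it). Press straight down here.
- tube_open: The only tube without a cap: clear open tube standing in one of the rack's four places, 30 mm across, 115 mm tall, with a yellow collar just below its mouth. Origin at the centre of its bottom end, z up.
- mouth (a point): Centre of the open mouth of the uncapped tube, level with its rim, about 121 mm above the bench. z up. The capped tubes beside it (55 mm between centres) stand 3 mm higher.
- cap_yellow: Screw cap lying loose on the bench, open side down: yellow ribbed disc, 34 mm across, 22 mm high. Origin at the centre of its underside, z up. It belongs to the tube with the yellow collar.
- cap_yellow_top (a point): Centre of the top face of the loose yellow cap, 22 mm above the bench. z up.
- cap_green: Screw cap lying loose on the bench, open side down: green ribbed disc, 34 mm across, 22 mm high. Origin at the centre of its underside, z up. Not the one wanted; leave it alone.
- cap_blue: Screw cap lying loose on the bench, open side down: blue ribbed disc, 34 mm across, 22 mm high. Origin at the centre of its underside, z up. Not the one wanted; leave it alone.
- rack: White tube rack, 236 mm long (its y) x 70 mm deep x 58 mm high, fixed to the bench, with four places in a row 55 mm apart. Origin at the centre of its underside. Must not be touched.
- bench (a point): Point on the black bench top amid the work. Bystanders round the edge, not to be touched: far left a mixer (121 mm high, y over 0.49 m) and a domed centrifuge (120 mm, x over 0.70); back two bottles (150 mm, x over 0.81), a low tray with tubes (45 mm, x over 0.67), a glove box (100 mm); right a beaker (90 mm, y below -0.33), tip box (57 mm, y below -0.51), pipette stand (280 mm, y below -0.53).
- tube_a: Upright clear tube in the rack, closed with a blue cap (34 mm across). 30 mm across, 118 mm tall with the cap. Origin at the centre of its bottom end, z up. Leave it alone.
- tube_b: Upright clear tube in the rack, closed with a blue cap (34 mm across). 30 mm across, 118 mm tall with the cap. Origin at the centre of its bottom end, z up. Leave it alone.
- tube_c: Upright clear tube in the rack, closed with a blue cap (34 mm across). 30 mm across, 118 mm tall with the cap. Origin at the centre of its bottom end, z up. Leave it alone.
Not all that is in view belongs to the job. There is more than one size of the call_base; the job needs the smallest.

How it is judged:
On the way, in this order (a step that is already met when the one before it is completed fails the run):
1. the red call button is pressed down (value of joint call above 0.0042 m), for 0.05 s.
2. the button is up again and the fingertips dwell just above the mouth of the uncapped tube (value of joint call below 0.0015 m and horizontal distance between the grasp point and mouth below 0.022 m and z of the grasp point in the frame of mouth between 0.016 and 0.088 m), for 1.5 s.
3. the fingertips dwell just above the yellow cap (horizontal distance between the grasp point and cap_yellow_top below 0.022 m and z of the grasp point in the frame of cap_yellow_top between 0.016 and 0.088 m), for 1.5 s.
At the end, for the whole second after the job is handed in: The button is up again; the point between the finger pads is still over the yellow cap, within 22 mm sideways and 16 to 88 mm above its top (fingertips about 0 to 70 mm above it), touching nothing; every upright tube and loose cap is within 10 mm of where it stood (all of step 3 and value of joint call below 0.0015 m and distance of each of tube_open, tube_a, tube_b, tube_c, cap_yellow, cap_green, cap_blue from where it was at the start of the episode below 0.01 m).
It fails at once if a tube, a cap or the rack is touched (contact force between any of the fingers, the arm and tube_open above 0.3 N or contact force between any of the fingers, the arm and tube_a above 0.3 N or contact force between any of the fingers, the arm and tube_b above 0.3 N or contact force between any of the fingers, the arm and tube_c above 0.3 N or contact force between any of the fingers, the arm and cap_yellow above 0.3 N or contact force between any of the fingers, the arm and cap_green above 0.3 N or contact force between any of the fingers, the arm and cap_blue above 0.3 N or contact force between any of the fingers, the arm and rack above 0.3 N).
It fails at once if the fingers touch anything other than the call button (contact force between the fingers and anything else above 0.5 N and contact force between the fingers and call_base below 0.05 N).
It fails at once if the arm touches anything other than the call button (contact force between the arm and anything else above 0.5 N and contact force between the arm and call_base below 0.05 N).
It fails at once if a tube or cap is lifted, carried or knocked out of place (distance of any of tube_open, tube_a, tube_b, tube_c, cap_yellow, cap_green, cap_blue from where it was at the start of the episode above 0.015 m).
It also fails if it takes over 48 s, if anything falls off the work surface, if the arm or the gripper's body presses on something with over 40 N, if the wrist force passes 120 N, or if a joint passes its speed limit or range.

## Robot

A 6-joint arm with a two-finger parallel gripper is mounted at the origin on the work surface. World frame = base frame: x ahead of the robot, y to its left, z up, the work surface at z = 0. Lengths are in m, angles in rad, forces in N, time in s.
With the tool pointing down it reaches from about 0.225 to 0.725 m from the base axis. Payload 3.1 kg.
Tool frame: the origin (TCP) lies midway between the tips of the shut fingers; the grasp point (between the pads) lies 19 mm behind it; y points along the fingers, x is the direction in which the jaws open and shut, and the axes are right-handed (so a half turn about y gives the same grasp; the last joint's range is limited). The gripper opens to 85 mm and grips with 20 to 120 N. Pads are 22 mm wide; open, the fingers measure 114 mm over their backs; the gripper's body (76 mm by 85 mm) begins 54 mm behind the grasp point. The pads swing forward as they close: fully open they stand 13 mm farther back than shut.
Start: joints at [-1.307, 0.048, 0.099, 1.622, 0, 1.443], TCP at [0.2, -0.485, 0.231] pointing down, gripper open.
Joint ranges: [-2.91, 2.91], [-0.99, 1.94], [-1.21, 1.42], [-2.12, 2.29], [-1.49, 1.47], [-3.14, 3.14]. Speed limits (rad/s): [2.79, 2.79, 3.14, 3.14, 3.14, 3.14].

## Interface

Orientations are given as a unit quaternion [x, y, z, w].
In Python, from bench import * gives the robot as it stands.
- The arm moves only by the tool move_arm, never from a script. Its argument "steps" is a list of rows, each an object of numbers: "claw": the opening in per cent of the stroke, from 0 (shut) to 100 (fully open); "dx", "dy", "dz": the shift along the tool's x, y, z in cm; "spin": the turn about the tool's y in rad. A call has 1 to 12 rows; each row shifts and turns the commanded pose from where the row before left it, along the tool's axes as they then stand; what a row does not reach is not made up. A row lasts 1/10 s, in which the tool goes at most 50 mm and 8.59 degrees, less where a joint would pass 70% of its speed; a pose out of reach is approached as far as the arm can. A call with a gripper value outside its range is refused whole. The fingers move at their own pace and stop on an object; "grip_force" is the grip in N (left out, the last holds). Time passes only in rows, so rows that do not move let the fingers close. It gives the time, the measured TCP pose, the force and the opening at its end, in the units of the state.
- sense(): the state, without advancing time (a new reading comes with each control period).
- camera(name): name is "scene" or "top" or "wrist"; returns a dict with "image" (400x640x3 uint8, red, green, blue), "fov_y" (degrees; the focal length in pixels is half the picture's height over the tangent of half this angle, whatever the lens; pixels are square), "cx", "cy" (the principal point, pixels), "R" (3x3) and "t" (3): a world point X has camera coordinates R X + t. Camera axes: x right, y down, z forward; pixel columns grow to the right and rows downward; lengths in m; the calibration is good to about 2 mm. A picture is of the moment at which its call begins. There is no depth.
- finish_job(): hands the job in, once; it reports no verdict.
Trained networks look in the newest picture that a camera, given by its name, has taken for a name from the list of things; names that differ only in an ending like _2 or _b are one class to them, and where a whole thing is asked for, a point or a joint stands for the part that bears it (a point fixed in the world has none). Each returns a list of dicts, best first, with "conf" (0 to 1); they miss things now and then, are a little off and sometimes report something else, mostly with a low value. They report only what shows in the picture. A call takes as long as a camera call. They do not tell look-alikes from the thing itself.
- regions_of(name, camera): "pixels" (400x640 bool, what is visible of it) and "rect" ([left, top, right, bottom] in pixels, round what is visible of it).
The state is a dict: "time": time; "joints": joint angles; "dq": joint speeds; "joint_torque": joint torques, N m; "position": TCP position; "tcp_rot": TCP orientation; "force": force on the tool from outside, world axes, zero at the start; "wrist_torque": the same for the moment, N m; "width": opening from 0.0 (shut) to 1.0 (fully open).
Only numpy, scipy, OpenCV 4.12 (cv2) and the standard library are available. Lean on these libraries where they do the work, as an engineer would, in place of code of your own. Each camera call takes 0.05 s, during which the arm holds its last target. There are 200 camera calls.

## Working session

There is one attempt and no reset: what is moved stays moved. The work goes in short steps, Python scripts to look and compute and a tool call to move; the robot and the scene stay as the last step left them, time stands still between calls to the robot, and variables do not carry over. Pictures are saved under pics/ and viewed, on a budget of 10 in all, crops included, one or two more only if the job needs it, and the job is handed in when it is done.

Besides the shell and the picture viewer there is one more tool, called after "Emit:" as name(argument=value, ...) on one line, values as JSON. move_arm: Moves the arm, as the interface text tells. Its arguments: {"type":"object","properties":{"steps":{"type":"array"},"grip_force":{"type":"number"}},"required":["steps"]}

```bash
mkdir -p pics; cat > h.py <<'E'
from bench import *
import numpy as np, cv2
def cam(n):
    c=camera(n); c['f']=c['image'].shape[0]/2/np.tan(np.radians(c['fov_y'])/2); return c
def ray(c,u,v,z):
    R=np.array(c['R']);t=np.array(c['t']);o=-R.T@t
    d=R.T@np.array([(u-c['cx'])/c['f'],(v-c['cy'])/c['f'],1]); return o+d*(z-o[2])/d[2]
def proj(c,X):
    p=np.array(c['R'])@X+np.array(c['t']); return c['f']*p[0]/p[2]+c['cx'],c['f']*p[1]/p[2]+c['cy']
E
python3 - <<'E'
from h import *
s=sense();print(s['position'],s['tcp_rot'],s['time'])
for n in ['top','scene']:
    c=cam(n); cv2.imwrite(f'pics/{n}0.png',c['image'][:,:,::-1])
    print(n,-np.array(c['R']).T@c['t'])
    for k,z in [('call_base',.02),('call_top',.02),('tube_open',.121),('tube_a',.124),('cap_yellow',.022),('cap_green',.022),('cap_blue',.022),('rack',.058)]:
        for r in regions_of(k,n)[:5]:
            l,t,R,b=r['rect']; print(k,round(r['conf'],2),r['rect'],ray(c,(l+R)/2,(t+b)/2,z).round(3)[:2])
E
```

```text
[ 0.20028828 -0.48463983  0.23011779] [-0.5872113   0.39373668 -0.39250744  0.58829604] 0.0
top [0.35954926 0.05247543 1.21712628]
call_base 0.74 [243.9, 162.2, 260.2, 178.7] [0.572 0.256]
call_base 0.68 [221.8, 254.8, 247.6, 277.4] [0.293 0.303]
call_base 0.61 [174.9, 216.8, 201.0, 238.7] [0.404 0.441]
call_base 0.54 [214.7, 223.0, 230.6, 243.2] [0.388 0.34 ]
call_top 0.73 [227.7, 261.3, 241.0, 273.4] [0.289 0.304]
call_top 0.58 [178.3, 220.7, 196.0, 237.9] [0.4   0.444]
tube_open 0.6 [440.8, 186.9, 451.5, 201.1] [ 0.487 -0.283]
tube_open 0.49 [244.8, 162.3, 258.6, 180.0] [0.553 0.239]
tube_a 0.6 [262.6, 166.5, 278.5, 178.4] [0.548 0.188]
tube_a 0.6 [306.7, 170.4, 317.9, 186.2] [0.531 0.076]
tube_a 0.42 [282.1, 166.3, 298.1, 184.0] [0.54  0.135]
cap_yellow 0.41 [440.5, 187.8, 452.4, 202.2] [ 0.496 -0.314]
cap_blue 0.54 [395.3, 164.7, 409.6, 179.4] [ 0.564 -0.187]
cap_blue 0.16 [240.3, 159.9, 322.2, 197.7] [0.547 0.169]
rack 0.89 [240.1, 159.4, 324.2, 199.4] [0.539 0.163]
scene [ 1.17042273 -0.36703846  0.69674819]
call_base 0.75 [406.4, 166.9, 430.3, 186.6] [0.412 0.447]
call_base 0.65 [345.4, 165.2, 368.8, 184.1] [0.303 0.296]
call_base 0.43 [379.1, 178.2, 398.3, 194.0] [0.404 0.337]
call_top 0.59 [349.8, 168.3, 366.1, 176.0] [0.292 0.307]
call_top 0.41 [385.6, 180.8, 397.2, 190.2] [0.406 0.346]
call_top 0.19 [167.0, 293.1, 185.1, 313.9] [ 0.516 -0.323]
tube_open 0.57 [393.0, 191.6, 409.0, 234.5] [0.621 0.185]
tube_a 0.81 [374.0, 192.4, 396.2, 234.4] [0.606 0.15 ]
tube_a 0.79 [336.1, 205.3, 353.2, 250.0] [0.599 0.043]
tube_a 0.7 [356.7, 202.6, 373.7, 240.0] [0.605 0.094]
tube_a 0.33 [323.3, 209.5, 418.7, 258.2] [0.646 0.079]
cap_yellow 0.5 [166.2, 292.9, 184.6, 312.0] [ 0.514 -0.323]
cap_green 0.72 [237.2, 246.2, 249.9, 261.0] [ 0.45  -0.143]
cap_blue 0.65 [238.6, 289.3, 260.4, 303.7] [ 0.581 -0.185]
rack 0.65 [324.3, 209.3, 421.7, 257.6] [0.587 0.135]
```

View pics/top0.png

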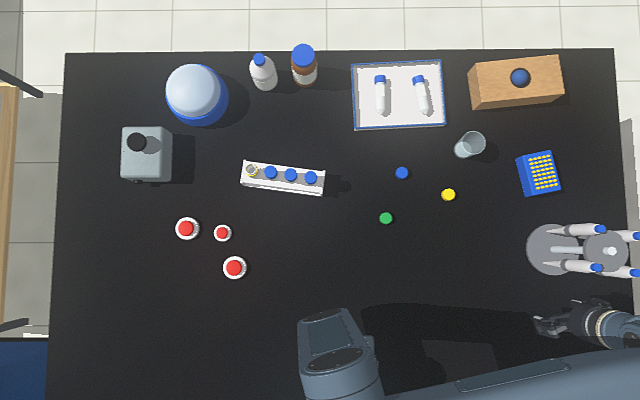

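View pics/scene0.png

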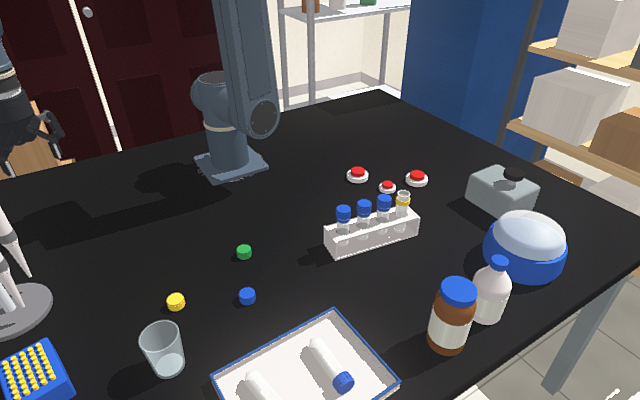

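Candidates for the call button in the top view are (186,229), (222,233) and (234,267). The middle one has the smallest housing (16 px, against 25–26). I'll confirm it in one crop and get the tool axes.

```bash
python3 - <<'E'
from h import *
from scipy.spatial.transform import Rotation as Ro
s=sense();print(Ro.from_quat(s['tcp_rot']).as_matrix().round(3), s['width'])
c=cam('top');im=c['image']
a=cv2.resize(im[150:285,160:335],None,fx=4,fy=4,interpolation=cv2.INTER_CUBIC);cv2.imwrite('pics/crop.png',a[:,:,::-1])
hsv=cv2.cvtColor(im,cv2.COLOR_RGB2HSV)
for n,lo,hi,z,box in [('red',(0,150,80),(8,255,255),.02,(170,210,260,285)),('yel',(22,150,100),(35,255,255),.022,(430,180,465,210)),('mouth',(15,80,80),(35,255,255),.115,(235,155,262,185)),('grn',(50,120,50),(85,255,255),.022,(370,205,400,230)),('blue',(105,150,80),(120,255,255),.022,(390,160,415,185))]:
    m=cv2.inRange(hsv,lo,hi);k=np.zeros_like(m);x0,y0,x1,y1=box;k[y0:y1,x0:x1]=m[y0:y1,x0:x1]
    N,_,st,ce=cv2.connectedComponentsWithStats(k)
    for i in range(1,N):
        if st[i,4]>8: print(n,ce[i].round(1),st[i,2:],ray(c,*ce[i],z).round(3))
E
```

```text
[[ 0.382  0.     0.924]
 [-0.924 -0.     0.382]
 [ 0.    -1.    -0.   ]] 1.0011891198357068
red [185.8 227.9] [ 15  15 176] [0.404 0.448 0.02 ]
red [221.5 232.6] [10 11 90] [0.39  0.343 0.02 ]
red [233.6 267.3] [ 15  16 177] [0.289 0.306 0.02 ]
yel [447.7 194.3] [ 14  13 137] [ 0.498 -0.318  0.022]
mouth [253.5 172.4] [12 13 32] [0.55  0.236 0.115]
grn [385.2 217.7] [ 14  13 129] [ 0.43  -0.134  0.022]
blue [401.2 172.5] [ 13  12 127] [ 0.563 -0.184  0.022]
```

View pics/crop.png

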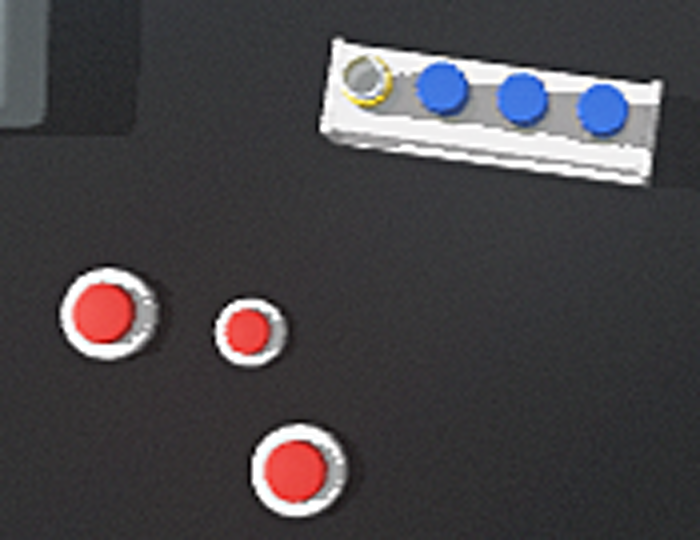

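The crop confirms it: the smallest button is at (222,233) in the top view, about (0.390, 0.343). The open tube with the yellow collar is at the left end of the rack, around (251,170). Joint 6 would run out of range on the way, so I'll shut the fingers, back away from the stand and turn first.

Emit:
move_arm(steps=[{"claw": 0,"dx": -4.5,"dz": 1.9},{"claw": 0,"dx": -4.5,"dz": 1.9},{"claw": 0,"dx": -4.5,"dz": 1.9},{"spin": -0.14},{"spin": -0.14},{"spin": -0.14},{"spin": -0.14},{"spin": -0.14},{"spin": -0.14},{"spin": -0.14},{"spin": -0.14},{"spin": -0.14}])

```text
invalid input
```

```bash
cat > st.py <<'E'
from h import *
import sys
from scipy.spatial.transform import Rotation as Ro
s=sense();M=Ro.from_quat(s['tcp_rot']).as_matrix();print(s['time'],s['position'].round(4) if hasattr(s['position'],'round') else s['position'],np.round(s['joints'],2),np.round(s['force'],1),round(s['width'],2))
print(M.round(3).tolist())
for a in sys.argv[1:]:
    T=np.array([float(v) for v in a.split(',')]); print(a,'shift cm',(100*M.T@(T-np.array(s['position']))).round(2))
E
python3 st.py .39,.343,.20 .39,.1,.23 .36,-.1,.23
```

```text
0.95 [ 0.2004 -0.4852  0.2313] [-1.31  0.05  0.1   1.62 -0.    1.44] [ 0.4 -0.6  0.7] 1.0
[[0.382, -0.0, 0.924], [-0.924, -0.0, 0.382], [0.0, -1.0, -0.0]]
.39,.343,.20 shift cm [-69.31   3.13  49.14]
.39,.1,.23 shift cm [-46.85   0.13  39.86]
.36,-.1,.23 shift cm [-29.51   0.13  29.46]
```

Emit:
move_arm(steps=[{"claw": 0,"dx": -4.5,"dy": 0,"dz": 1.9,"spin": 0},{"claw": 0,"dx": -4.5,"dy": 0,"dz": 1.9,"spin": 0},{"claw": 0,"dx": -4.5,"dy": 0,"dz": 1.9,"spin": 0},{"claw": 0,"dx": 0,"dy": 0,"dz": 0,"spin": -0.14},{"claw": 0,"dx": 0,"dy": 0,"dz": 0,"spin": -0.14},{"claw": 0,"dx": 0,"dy": 0,"dz": 0,"spin": -0.14},{"claw": 0,"dx": 0,"dy": 0,"dz": 0,"spin": -0.14},{"claw": 0,"dx": 0,"dy": 0,"dz": 0,"spin": -0.14},{"claw": 0,"dx": 0,"dy": 0,"dz": 0,"spin": -0.14},{"claw": 0,"dx": 0,"dy": 0,"dz": 0,"spin": -0.14},{"claw": 0,"dx": 0,"dy": 0,"dz": 0,"spin": -0.14},{"claw": 0,"dx": 0,"dy": 0,"dz": 0,"spin": -0.14}])

```text
time: 2.15
position: [0.2016, -0.3387, 0.2314]
tcp_rot: [0.707, 0.031, -0.031, -0.706]
force: [-0.6, 0.1, -0.1]
width: -0.001
```

```bash
python3 st.py .38,.1,.23 .36,-.1,.23
```

```text
2.15 [ 0.2016 -0.3387  0.2314] [-1.2  -0.29 -0.21  1.65 -0.    0.28] [-0.6  0.1 -0.1] -0.0
[[0.996, 0.0, -0.087], [0.087, -0.0, 0.996], [0.0, -1.0, -0.0]]
.38,.1,.23 shift cm [21.58  0.13 42.16]
.36,-.1,.23 shift cm [17.85  0.14 22.41]
```

Emit:
move_arm(steps=[{"claw": 0,"dx": 2.55,"dy": 0,"dz": 3.2,"spin": 0},{"claw": 0,"dx": 2.55,"dy": 0,"dz": 3.2,"spin": 0},{"claw": 0,"dx": 2.55,"dy": 0,"dz": 3.2,"spin": 0},{"claw": 0,"dx": 2.55,"dy": 0,"dz": 3.2,"spin": 0},{"claw": 0,"dx": 2.55,"dy": 0,"dz": 3.2,"spin": 0},{"claw": 0,"dx": 2.55,"dy": 0,"dz": 3.2,"spin": 0},{"claw": 0,"dx": 2.55,"dy": 0,"dz": 3.2,"spin": 0},{"claw": 0,"dx": 0.7,"dy": 0,"dz": 4.0,"spin": 0},{"claw": 0,"dx": 0.7,"dy": 0,"dz": 4.0,"spin": 0},{"claw": 0,"dx": 0.7,"dy": 0,"dz": 4.0,"spin": 0},{"claw": 0,"dx": 0.7,"dy": 0,"dz": 4.0,"spin": 0},{"claw": 0,"dx": 0.7,"dy": 0,"dz": 4.0,"spin": 0}])

```text
time: 3.35
position: [0.38, 0.1029, 0.2316]
tcp_rot: [0.707, 0.029, -0.028, -0.706]
force: [1.1, 0.1, 0.0]
width: 0.002
```

```bash
python3 st.py .375,.34,.20
```

```text
3.35 [0.38   0.1029 0.2316] [ 0.09 -0.29 -0.21  1.65 -0.    1.58] [1.1 0.1 0. ] 0.0
[[0.997, 0.001, -0.081], [0.081, -0.0, 0.997], [0.001, -1.0, -0.0]]
.375,.34,.20 shift cm [ 1.42  3.16 23.67]
```

Emit:
move_arm(steps=[{"claw": 0,"dx": 0.2,"dy": 0,"dz": 4.0,"spin": 0},{"claw": 0,"dx": 0.2,"dy": 0,"dz": 4.0,"spin": 0},{"claw": 0,"dx": 0.3,"dy": 0,"dz": 4.0,"spin": 0},{"claw": 0,"dx": 0.3,"dy": 0,"dz": 4.0,"spin": 0},{"claw": 0,"dx": 0.3,"dy": 1,"dz": 3.8,"spin": 0},{"claw": 0,"dx": 0.3,"dy": 1,"dz": 3.8,"spin": 0},{"claw": 0,"dx": 0,"dy": 0,"dz": 0,"spin": 0},{"claw": 0,"dx": 0,"dy": 0,"dz": 0,"spin": 0}])

```text
time: 4.15
position: [0.3764, 0.3379, 0.2106]
tcp_rot: [0.707, 0.029, -0.03, -0.706]
force: [-0.5, -0.8, 0.6]
width: 0.002
```

```bash
python3 st.py .39,.343,.06; python3 - <<'E'
from h import *
c=cam('wrist');im=c['image'];cv2.imwrite('pics/w1.png',im[:,:,::-1])
print(np.round(-np.array(c['R']).T@c['t'],3))
hsv=cv2.cvtColor(im,cv2.COLOR_RGB2HSV)
N,_,st,ce=cv2.connectedComponentsWithStats(cv2.inRange(hsv,(0,150,80),(8,255,255)))
for i in range(1,N):
    if st[i,4]>100: print('red',ce[i].round(),st[i],ray(c,*ce[i],.022).round(4))
for k,z in [('call_base',0.005),('tube_open',.121)]:
    for r in regions_of(k,'wrist'): l,t,R,b=r['rect'];print(k,r['conf'],r['rect'],ray(c,(l+R)/2,(t+b)/2,z).round(3),ray(c,l,b,z)[:2].round(3),ray(c,R,b,z)[:2].round(3))
E
```

```text
4.15 [0.3764 0.3379 0.2106] [ 0.6  -0.    0.01  1.58 -0.    2.09] [-0.5 -0.8  0.6] 0.0
[[0.997, -0.001, -0.083], [0.083, -0.002, 0.997], [-0.001, -1.0, -0.001]]
.39,.343,.06 shift cm [ 1.42 15.06  0.42]
[0.37  0.416 0.353]
red [363.  66.] [ 340   40   47   47 1435] [0.4062 0.4442 0.022 ]
red [337. 167.] [323 152  30  31 712] [0.3912 0.3442 0.022 ]
red [240. 195.] [ 220  175   42   41 1308] [0.2906 0.3052 0.022 ]
call_base 0.9 [214.2, 163.7, 276.8, 222.2] [0.292 0.303 0.005] [0.257 0.264] [0.329 0.27 ]
call_base 0.87 [314.7, 142.3, 362.0, 189.1] [0.393 0.343 0.005] [0.369 0.314] [0.422 0.318]
call_base 0.77 [325.3, 27.8, 401.2, 99.6] [0.408 0.448 0.005] [0.373 0.41 ] [0.451 0.417]
tube_open 0.85 [456.9, 248.8, 548.3, 338.7] [0.532 0.271 0.121] [0.504 0.222] [0.583 0.229]
tube_open 0.46 [315.8, 141.9, 361.7, 187.7] [0.386 0.368 0.121] [0.37  0.349] [0.404 0.352]
```

View pics/w1.png

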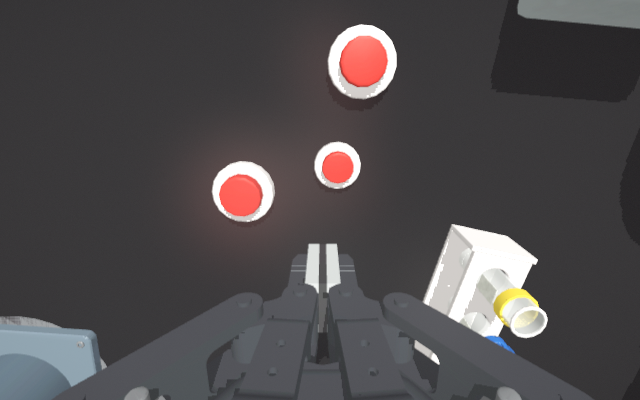

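Wrist view: the three buttons show at (363,66), (337,167) and (240,195). The small one, (337,167), gives (0.391, 0.344), which agrees with the top view. The open tube's rim is near (528,321). Going down over the button.

Emit:
move_arm(steps=[{"claw": 0,"dx": 1.45,"dy": 2,"dz": 0.6,"spin": 0},{"claw": 0,"dx": 0,"dy": 4,"dz": 0,"spin": 0},{"claw": 0,"dx": 0,"dy": 4,"dz": 0,"spin": 0},{"claw": 0,"dx": 0,"dy": 4,"dz": 0,"spin": 0},{"claw": 0,"dx": 0,"dy": 2,"dz": 0,"spin": 0},{"claw": 0,"dx": 0,"dy": 0,"dz": 0,"spin": 0},{"claw": 0,"dx": 0,"dy": 0,"dz": 0,"spin": 0}])

```text
time: 5.0
position: [0.3915, 0.3443, 0.0523]
tcp_rot: [-0.706, -0.028, 0.028, 0.707]
force: [1.0, -1.2, 0.5]
width: 0.002
```

```bash
python3 st.py .391,.344,.03; python3 - <<'E'
from h import *
for n in ['wrist','top']:
    c=cam(n);im=c['image'];hsv=cv2.cvtColor(im,cv2.COLOR_RGB2HSV)
    if n=='wrist': cv2.imwrite('pics/w2.png',im[:,:,::-1])
    N,_,st,ce=cv2.connectedComponentsWithStats(cv2.inRange(hsv,(0,150,80),(8,255,255)))
    for i in range(1,N):
        if st[i,4]>50: print(n,ce[i].round(),st[i],ray(c,*ce[i],.022).round(4))
E
```

```text
5.0 [0.3915 0.3443 0.0523] [ 0.59  0.08 -0.23  1.26 -0.    2.08] [ 1.  -1.2  0.5] 0.0
[[0.997, 0.001, -0.079], [0.079, 0.0, 0.997], [0.001, -1.0, 0.0]]
.391,.344,.03 shift cm [-0.06  2.23 -0.02]
wrist [368.  42.] [ 322    0   94   90 7030] [0.4056 0.4478 0.022 ]
wrist [322. 227.] [ 295  204   55   50 1945] [0.3909 0.349  0.022 ]
wrist [152. 281.] [ 111  244   82   74 4598] [0.2902 0.3056 0.022 ]
top [223. 233.] [219 228   8  11  55] [0.389  0.3378 0.022 ]
top [234. 267.] [227 260  15  16 177] [0.2896 0.3057 0.022 ]
```

View pics/w2.png

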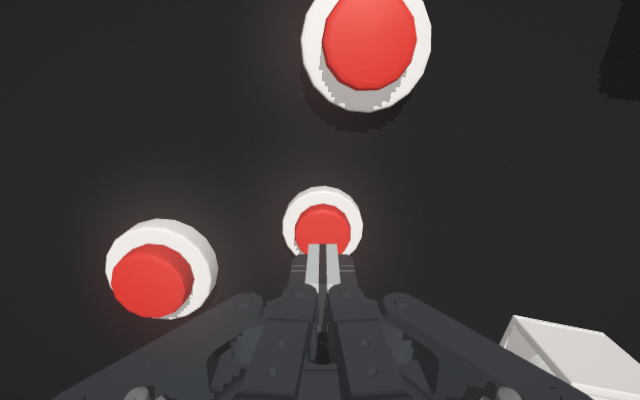

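Wrist view: the fingers (322,245) sit over the small red button (322,227), which they partly hide. Pressing in small steps.

Emit:
move_arm(steps=[{"claw": 0,"dx": 0,"dy": 1,"dz": 0,"spin": 0},{"claw": 0,"dx": 0,"dy": 0.5,"dz": 0,"spin": 0},{"claw": 0,"dx": 0,"dy": 0.3,"dz": 0,"spin": 0},{"claw": 0,"dx": 0,"dy": 0.3,"dz": 0,"spin": 0},{"claw": 0,"dx": 0,"dy": 0,"dz": 0,"spin": 0}])

```text
time: 5.6
position: [0.3904, 0.3446, 0.0296]
tcp_rot: [0.707, 0.028, -0.029, -0.706]
force: [0.8, -0.3, -0.5]
width: 0.0
```

Emit:
move_arm(steps=[{"claw": 0,"dx": 0,"dy": 0.3,"dz": 0,"spin": 0},{"claw": 0,"dx": 0,"dy": 0.2,"dz": 0,"spin": 0},{"claw": 0,"dx": 0,"dy": 0,"dz": 0,"spin": 0}])

```text
time: 5.9
position: [0.3907, 0.3447, 0.0249]
tcp_rot: [0.707, 0.028, -0.029, -0.706]
force: [0.3, 0.6, 0.0]
width: -0.001
```

Emit:
move_arm(steps=[{"claw": 0,"dx": 0,"dy": 0.2,"dz": 0,"spin": 0},{"claw": 0,"dx": 0,"dy": 0.2,"dz": 0,"spin": 0},{"claw": 0,"dx": 0,"dy": 0,"dz": 0,"spin": 0}])

```text
time: 6.2
position: [0.3911, 0.345, 0.0214]
tcp_rot: [-0.706, -0.029, 0.028, 0.707]
force: [-0.7, -0.3, 1.9]
width: 0.0
```

Emit:
move_arm(steps=[{"claw": 0,"dx": 0,"dy": 0.2,"dz": 0,"spin": 0},{"claw": 0,"dx": 0,"dy": 0.15,"dz": 0,"spin": 0},{"claw": 0,"dx": 0,"dy": 0,"dz": 0,"spin": 0}])

```text
time: 6.5
position: [0.3911, 0.3451, 0.0181]
tcp_rot: [-0.706, -0.029, 0.028, 0.707]
force: [0.1, -0.1, 3.9]
width: -0.002
```

Emit:
move_arm(steps=[{"claw": 0,"dx": 0,"dy": 0.15,"dz": 0,"spin": 0},{"claw": 0,"dx": 0,"dy": 0.15,"dz": 0,"spin": 0},{"claw": 0,"dx": 0,"dy": 0,"dz": 0,"spin": 0}])

```text
time: 6.8
position: [0.3912, 0.3451, 0.016]
tcp_rot: [-0.706, -0.029, 0.028, 0.707]
force: [-1.9, -1.9, 8.9]
width: 0.0
```

Emit:
move_arm(steps=[{"claw": 0,"dx": 0,"dy": 0.1,"dz": 0,"spin": 0},{"claw": 0,"dx": 0,"dy": 0,"dz": 0,"spin": 0}])

```text
time: 7.0
position: [0.3912, 0.3451, 0.0159]
tcp_rot: [-0.706, -0.029, 0.028, 0.707]
force: [-4.2, -2.5, 12.7]
width: -0.002
```

The force climbed to 12.7 N with no further travel, so the button is fully down. Releasing straight up and moving partway toward the rack for a look.

Emit:
move_arm(steps=[{"claw": 0,"dx": 0,"dy": -1,"dz": 0,"spin": 0},{"claw": 0,"dx": 0,"dy": -3,"dz": 0,"spin": 0},{"claw": 0,"dx": 0,"dy": -4,"dz": 0,"spin": 0},{"claw": 0,"dx": 0,"dy": -4,"dz": 0,"spin": 0},{"claw": 0,"dx": 0,"dy": -4,"dz": 0,"spin": 0},{"claw": 0,"dx": 0,"dy": -4,"dz": 0,"spin": 0},{"claw": 0,"dx": 4,"dy": -2,"dz": -2,"spin": 0},{"claw": 0,"dx": 4,"dy": 0,"dz": -2,"spin": 0},{"claw": 0,"dx": 4,"dy": 0,"dz": -2,"spin": 0},{"claw": 0,"dx": 0,"dy": 0,"dz": 0,"spin": 0},{"claw": 0,"dx": 0,"dy": 0,"dz": 0,"spin": 0}])

```text
time: 8.1
position: [0.5156, 0.294, 0.232]
tcp_rot: [0.707, 0.027, -0.029, -0.706]
force: [-0.5, -1.0, 0.2]
width: -0.001
```

```bash
python3 st.py .55,.238,.23; python3 - <<'E'
from h import *
c=cam('wrist');im=c['image'];cv2.imwrite('pics/w3.png',im[:,:,::-1])
hsv=cv2.cvtColor(im,cv2.COLOR_RGB2HSV)
for n,lo,hi,z in [('yel',(18,130,90),(35,255,255),.112),('blue',(105,150,80),(120,255,255),.124)]:
    N,_,st,ce=cv2.connectedComponentsWithStats(cv2.inRange(hsv,lo,hi))
    for i in range(1,N):
        if st[i,4]>80: print(n,ce[i].round(),st[i],ray(c,*ce[i],z).round(4))
for k in ['tube_open','tube_a']:
  for r in regions_of(k,'wrist'): print(k,r['conf'],r['rect'])
for u,v in [(528,321)]: pass
E
```

```text
8.1 [0.5156 0.294  0.232 ] [0.4  0.23 0.31 1.65 0.   1.9 ] [-0.5 -1.   0.2] -0.0
[[0.997, -0.003, -0.079], [0.079, -0.001, 0.997], [-0.003, -1.0, -0.001]]
.55,.238,.23 shift cm [ 2.98  0.2  -5.85]
yel [365. 232.] [350 224  39  29 256] [0.5557 0.2592 0.112 ]
blue [558.  80.] [ 518    0  122  160 8087] [0.6789 0.395  0.124 ]
blue [364. 287.] [356 275  18  25 188] [0.5593 0.2114 0.124 ]
blue [326. 350.] [321 333   9  32 122] [0.5309 0.1399 0.124 ]
tube_open 0.8 [348.0, 210.7, 386.7, 270.3]
tube_a 0.78 [353.3, 258.6, 372.2, 300.4]
tube_a 0.44 [324.8, 333.8, 330.7, 361.8]
```

View pics/w3.png

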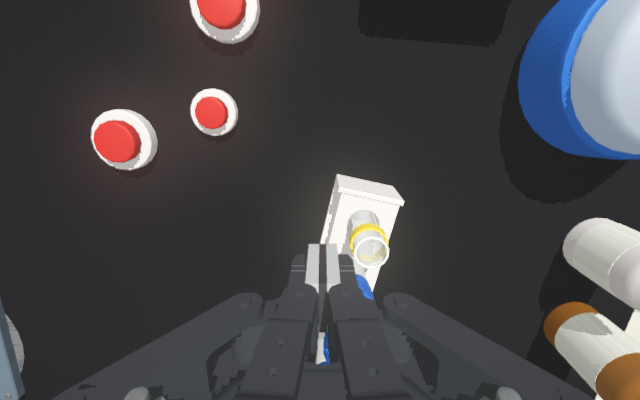

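The mouth is at about (371,251) in the wrist view, and the button at (212,112) looks up again. Projecting the rim centre.

```bash
python3 - <<'E'
from h import *
c=cam('wrist'); print(ray(c,371,251,.121)); c=cam('top'); print(ray(c,251,170.5,.121))
m=ray(c,251,170.5,.121)
c=cam('scene');print(ray(c,404,195,.121),c['cx'],c['cy'])
E
```

```text
[0.56078    0.24656354 0.121     ]
[0.55441538 0.2413749  0.121     ]
[0.56899252 0.23885367 0.121     ] 322.2422226166763 202.3163640427836
```

Emit:
move_arm(steps=[{"claw": 0,"dx": 1.9,"dy": 0,"dz": -2.7,"spin": 0},{"claw": 0,"dx": 1.9,"dy": 0,"dz": -2.7,"spin": 0},{"claw": 0,"dx": 0,"dy": 2.5,"dz": 0,"spin": 0},{"claw": 0,"dx": 0,"dy": 2.5,"dz": 0,"spin": 0},{"claw": 0,"dx": 0,"dy": 2.5,"dz": 0,"spin": 0},{"claw": 0,"dx": 0,"dy": 0,"dz": 0,"spin": 0},{"claw": 0,"dx": 0,"dy": 0,"dz": 0,"spin": 0}])

```text
time: 9.1
position: [0.5568, 0.2443, 0.1589]
tcp_rot: [0.707, 0.029, -0.029, -0.706]
force: [-0.1, -0.2, 0.9]
width: 0.0
```

```bash
python3 st.py .558,.243,.155; python3 - <<'E'
from h import *
s=sense()
a=cam('wrist');b=cam('scene')
print(proj(a,s['position']),proj(b,s['position']))
v=cv2.resize(b['image'][150:250,340:440],(400,400),interpolation=cv2.INTER_CUBIC)
cv2.imwrite('pics/w4.png',np.hstack([a['image'][:,200:600],v])[:,:,::-1])
E
```

```text
9.1 [0.5568 0.2443 0.1589] [0.3  0.26 0.19 1.5  0.   1.79] [-0.1 -0.2  0.9] 0.0
[[0.997, -0.001, -0.082], [0.082, -0.0, 0.997], [-0.001, -1.0, -0.0]]
.558,.243,.155 shift cm [ 0.11  0.39 -0.14]
(np.float64(322.61681211641303), np.float64(260.2592198712347)) (np.float64(404.1528156136138), np.float64(178.9299570234197))
```

View pics/w4.png

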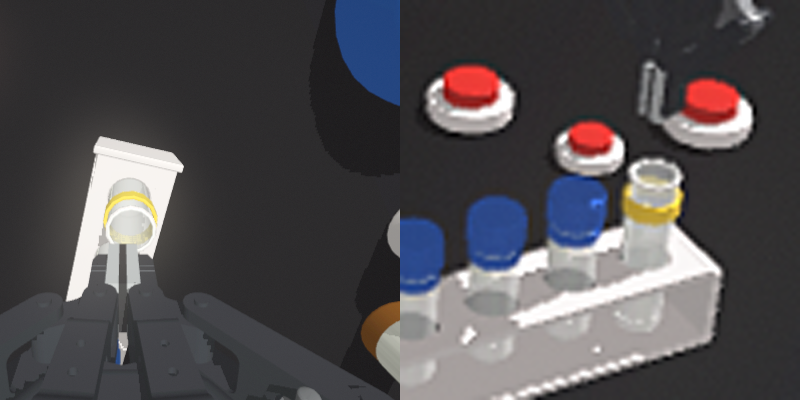

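Scene crop: the fingertips at about (656,117) are directly above the rim at (656,178), and the small button is up. In the wrist view the rim centre is at (329,228). One numeric check, then the dwell.

```bash
python3 - <<'E'
from h import *
c=cam('wrist'); print(ray(c,329,228,.121)); 
c=cam('scene'); print(ray(c,340+656/4,150+178/4,.121))
E
```

```text
[0.5623853  0.24520559 0.121     ]
[0.69664273 0.44684591 0.121     ]
```

(The second line is off because I left out the 400 px panel offset. The correct pixel, (404,194.5), gives about (0.568, 0.239).) Shifting 5 mm and dwelling.

Emit:
move_arm(steps=[{"claw": 0,"dx": 0.5,"dy": 0.4,"dz": -0.1,"spin": 0},{"claw": 0,"dx": 0,"dy": 0,"dz": 0,"spin": 0},{"claw": 0,"dx": 0,"dy": 0,"dz": 0,"spin": 0},{"claw": 0,"dx": 0,"dy": 0,"dz": 0,"spin": 0},{"claw": 0,"dx": 0,"dy": 0,"dz": 0,"spin": 0},{"claw": 0,"dx": 0,"dy": 0,"dz": 0,"spin": 0},{"claw": 0,"dx": 0,"dy": 0,"dz": 0,"spin": 0},{"claw": 0,"dx": 0,"dy": 0,"dz": 0,"spin": 0},{"claw": 0,"dx": 0,"dy": 0,"dz": 0,"spin": 0},{"claw": 0,"dx": 0,"dy": 0,"dz": 0,"spin": 0},{"claw": 0,"dx": 0,"dy": 0,"dz": 0,"spin": 0},{"claw": 0,"dx": 0,"dy": 0,"dz": 0,"spin": 0}])

```text
time: 10.5
position: [0.5627, 0.2435, 0.1548]
tcp_rot: [-0.707, -0.029, 0.029, 0.707]
force: [-0.2, 1.0, -0.4]
width: 0.001
```

Emit:
move_arm(steps=[{"claw": 0,"dx": 0,"dy": 0,"dz": 0,"spin": 0},{"claw": 0,"dx": 0,"dy": 0,"dz": 0,"spin": 0},{"claw": 0,"dx": 0,"dy": 0,"dz": 0,"spin": 0},{"claw": 0,"dx": 0,"dy": 0,"dz": 0,"spin": 0},{"claw": 0,"dx": 0,"dy": 0,"dz": 0,"spin": 0},{"claw": 0,"dx": 0,"dy": 0,"dz": 0,"spin": 0},{"claw": 0,"dx": 0,"dy": 0,"dz": 0,"spin": 0},{"claw": 0,"dx": 0,"dy": 0,"dz": 0,"spin": 0},{"claw": 0,"dx": 0,"dy": 0,"dz": 0,"spin": 0},{"claw": 0,"dx": 0,"dy": 0,"dz": 0,"spin": 0},{"claw": 0,"dx": 0,"dy": 0,"dz": 0,"spin": 0}])

```text
time: 11.6
position: [0.5627, 0.2435, 0.1548]
tcp_rot: [-0.707, -0.029, 0.029, 0.707]
force: [0.4, -0.1, 0.2]
width: -0.004
```

```bash
python3 st.py .54,-.1,.23 .49,-.28,.23
```

```text
11.6 [0.5627 0.2435 0.1548] [0.3  0.27 0.2  1.5  0.   1.79] [ 0.4 -0.1  0.2] -0.0
[[0.997, -0.0, -0.081], [0.081, 0.0, 0.997], [-0.0, -1.0, 0.0]]
.54,-.1,.23 shift cm [ -5.04  -7.52 -34.05]
.49,-.28,.23 shift cm [-11.48  -7.52 -51.59]
```

Emit:
move_arm(steps=[{"claw": 0,"dx": 0,"dy": -3.5,"dz": 0,"spin": 0},{"claw": 0,"dx": 0,"dy": -4,"dz": 0,"spin": 0},{"claw": 0,"dx": -1,"dy": 0,"dz": -4.3,"spin": 0},{"claw": 0,"dx": -1,"dy": 0,"dz": -4.3,"spin": 0},{"claw": 0,"dx": -1,"dy": 0,"dz": -4.3,"spin": 0},{"claw": 0,"dx": -1,"dy": 0,"dz": -4.3,"spin": 0},{"claw": 0,"dx": -1,"dy": 0,"dz": -4.3,"spin": 0},{"claw": 0,"dx": -1,"dy": 0,"dz": -4.3,"spin": 0},{"claw": 0,"dx": -1,"dy": 0,"dz": -4.3,"spin": 0},{"claw": 0,"dx": -1,"dy": 0,"dz": -4.3,"spin": 0},{"claw": 0,"dx": -1,"dy": 0,"dz": -4.3,"spin": 0},{"claw": 0,"dx": -1,"dy": 0,"dz": -4.3,"spin": 0}])

```text
time: 12.8
position: [0.4973, -0.195, 0.2301]
tcp_rot: [0.707, 0.029, -0.028, -0.706]
force: [0.5, 0.1, 0.4]
width: -0.005
```

Emit:
move_arm(steps=[{"claw": 0,"dx": -1,"dy": 0,"dz": -4.3,"spin": 0},{"claw": 0,"dx": -0.5,"dy": 0,"dz": -4.3,"spin": 0},{"claw": 0,"dx": 0,"dy": 0,"dz": -2,"spin": 0},{"claw": 0,"dx": 0,"dy": 0,"dz": 0,"spin": 0},{"claw": 0,"dx": 0,"dy": 0,"dz": 0,"spin": 0}])

```text
time: 13.3
position: [0.4912, -0.3001, 0.2296]
tcp_rot: [-0.706, -0.028, 0.028, 0.707]
force: [0.9, 0.4, -0.2]
width: 0.002
```

```bash
python3 - <<'E'
from h import *
for n in ['wrist','top','scene']:
    c=cam(n);im=c['image'];hsv=cv2.cvtColor(im,cv2.COLOR_RGB2HSV)
    if n=='wrist': cv2.imwrite('pics/w5.png',im[:,:,::-1])
    for r in regions_of('cap_yellow',n):
        l,t,R,b=map(float,r['rect']);print(n,r['conf'],r['rect'],ray(c,(l+R)/2,(t+b)/2,.015).round(4))
    N,_,st,ce=cv2.connectedComponentsWithStats(cv2.inRange(hsv,(22,150,100),(35,255,255)))
    for i in range(1,N):
        if st[i,4]>80: print(n,ce[i].round(),st[i],ray(c,*ce[i],.018).round(4))
E
python3 st.py .505,-.32,.05
```

```text
wrist 0.65 [314.5, 169.1, 344.5, 202.5] [ 0.5011 -0.3208  0.015 ]
wrist [330. 186.] [314 169  33  34 846] [ 0.5015 -0.3199  0.018 ]
top 0.61 [439.6, 185.2, 457.1, 200.6] [ 0.5025 -0.3216  0.015 ]
top [448. 194.] [441 188  14  13 135] [ 0.4984 -0.3187  0.018 ]
scene 0.75 [166.9, 293.5, 185.9, 311.2] [ 0.508  -0.3208  0.015 ]
scene [175. 301.] [166 292  20  19 286] [ 0.5074 -0.322   0.018 ]
scene [ 45. 361.] [ 36 343  20  37 170] [ 0.5224 -0.5644  0.018 ]
scene [ 37. 366.] [ 28 348  19  37 181] [ 0.5257 -0.5779  0.018 ]
scene [ 28. 370.] [ 20 352  18  38 181] [ 0.5269 -0.5915  0.018 ]
scene [ 20. 375.] [ 11 356  19  39 198] [ 0.5298 -0.605   0.018 ]
scene [ 11. 380.] [  2 361  19  39 198] [ 0.5318 -0.6186  0.018 ]
13.6 [ 0.4917 -0.299   0.2302] [-0.66  0.18  0.24  1.63  0.    0.83] [ 0.   0.5 -0.4] 0.0
[[0.997, 0.0, -0.083], [0.083, -0.0, 0.997], [0.0, -1.0, -0.0]]
.505,-.32,.05 shift cm [ 1.14 18.02 -2.2 ]
```

View pics/w5.png

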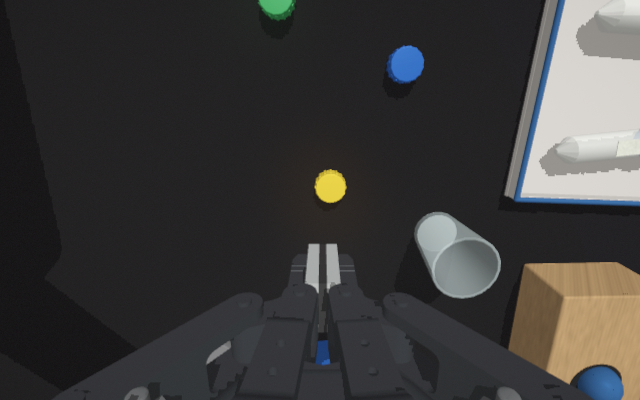

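The wrist view shows the loose yellow cap at (330,186), with green at (277,3), blue at (405,65) and the beaker at (455,255). Yellow matches the tube's collar, and its position is about (0.502, -0.320). Going over it and down.

Emit:
move_arm(steps=[{"claw": 0,"dx": 0.9,"dy": 2,"dz": -2.1,"spin": 0},{"claw": 0,"dx": 0,"dy": 4,"dz": 0,"spin": 0},{"claw": 0,"dx": 0,"dy": 4,"dz": 0,"spin": 0},{"claw": 0,"dx": 0,"dy": 4,"dz": 0,"spin": 0},{"claw": 0,"dx": 0,"dy": 3.5,"dz": 0,"spin": 0},{"claw": 0,"dx": 0,"dy": 0,"dz": 0,"spin": 0},{"claw": 0,"dx": 0,"dy": 0,"dz": 0,"spin": 0}])

```text
time: 14.3
position: [0.5018, -0.3195, 0.0548]
tcp_rot: [-0.706, -0.028, 0.029, 0.707]
force: [-0.2, -1.3, 0.3]
width: -0.001
```

```bash
python3 st.py .502,-.32,.053; python3 - <<'E'
from h import *
s=sense();a=cam('wrist');b=cam('scene')
hsv=cv2.cvtColor(a['image'],cv2.COLOR_RGB2HSV)
N,_,st,ce=cv2.connectedComponentsWithStats(cv2.inRange(hsv,(22,150,100),(35,255,255)))
for i in range(1,N):
    if st[i,4]>80: l,t,w,h,_=st[i]; print(st[i],ray(a,l+w/2,t+w/2,.022).round(4))
print(proj(b,s['position']),proj(b,np.array([.502,-.32,.022])))
v=cv2.resize(b['image'][240:340,130:230],(400,400),interpolation=cv2.INTER_CUBIC)
cv2.imwrite('pics/w6.png',np.hstack([a['image'][:,130:530],v])[:,:,::-1])
E
```

```text
14.3 [ 0.5018 -0.3195  0.0548] [-0.68  0.26 -0.01  1.3   0.    0.81] [-0.2 -1.3  0.3] -0.0
[[0.997, -0.001, -0.082], [0.082, 0.001, 0.997], [-0.001, -1.0, 0.001]]
.502,-.32,.053 shift cm [ 0.01  0.18 -0.06]
[295 198  55  26 299] [ 0.5013 -0.3146  0.022 ]
(np.float64(172.18060703172125), np.float64(287.19905019495536)) (np.float64(175.27131631075912), np.float64(298.1028526283258))
```

View pics/w6.png

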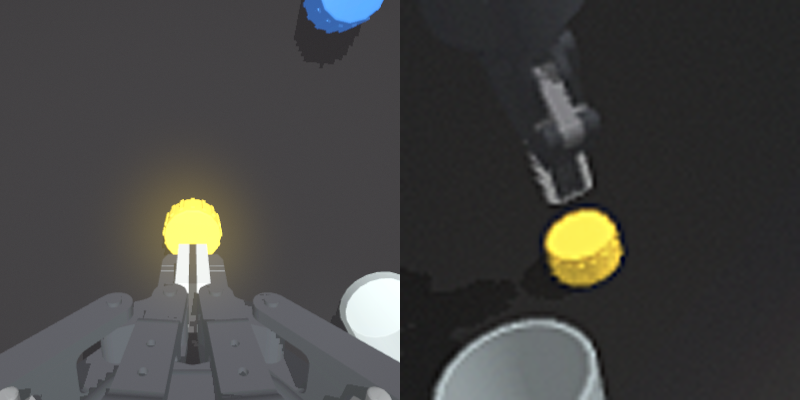

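The fingertips are over the yellow cap in both views: wrist crop (192,230), scene crop tip (570,200) above cap (583,235). They're about 3 cm up and clear of everything. Dwelling.

Emit:
move_arm(steps=[{"claw": 0,"dx": 0,"dy": 0,"dz": 0,"spin": 0},{"claw": 0,"dx": 0,"dy": 0,"dz": 0,"spin": 0},{"claw": 0,"dx": 0,"dy": 0,"dz": 0,"spin": 0},{"claw": 0,"dx": 0,"dy": 0,"dz": 0,"spin": 0},{"claw": 0,"dx": 0,"dy": 0,"dz": 0,"spin": 0},{"claw": 0,"dx": 0,"dy": 0,"dz": 0,"spin": 0},{"claw": 0,"dx": 0,"dy": 0,"dz": 0,"spin": 0},{"claw": 0,"dx": 0,"dy": 0,"dz": 0,"spin": 0},{"claw": 0,"dx": 0,"dy": 0,"dz": 0,"spin": 0},{"claw": 0,"dx": 0,"dy": 0,"dz": 0,"spin": 0},{"claw": 0,"dx": 0,"dy": 0,"dz": 0,"spin": 0},{"claw": 0,"dx": 0,"dy": 0,"dz": 0,"spin": 0}])

```text
time: 15.6
position: [0.5021, -0.3203, 0.0548]
tcp_rot: [0.707, 0.029, -0.029, -0.707]
force: [-0.3, -0.4, -0.3]
width: -0.001
```

Emit:
move_arm(steps=[{"claw": 0,"dx": 0,"dy": 0,"dz": 0,"spin": 0},{"claw": 0,"dx": 0,"dy": 0,"dz": 0,"spin": 0},{"claw": 0,"dx": 0,"dy": 0,"dz": 0,"spin": 0},{"claw": 0,"dx": 0,"dy": 0,"dz": 0,"spin": 0},{"claw": 0,"dx": 0,"dy": 0,"dz": 0,"spin": 0},{"claw": 0,"dx": 0,"dy": 0,"dz": 0,"spin": 0},{"claw": 0,"dx": 0,"dy": 0,"dz": 0,"spin": 0},{"claw": 0,"dx": 0,"dy": 0,"dz": 0,"spin": 0},{"claw": 0,"dx": 0,"dy": 0,"dz": 0,"spin": 0},{"claw": 0,"dx": 0,"dy": 0,"dz": 0,"spin": 0}])

```text
time: 16.6
position: [0.5021, -0.3203, 0.0548]
tcp_rot: [-0.707, -0.029, 0.029, 0.707]
force: [-0.7, 0.1, -0.9]
width: -0.005
```

```bash
python3 st.py .502,-.32,.053; python3 -c "
from bench import *
print(finish_job())"
```

```text
16.6 [ 0.5021 -0.3203  0.0548] [-0.68  0.26 -0.01  1.3  -0.    0.81] [-0.7  0.1 -0.9] -0.0
[[0.997, -0.0, -0.081], [0.081, 0.0, 0.997], [-0.0, -1.0, 0.0]]
.502,-.32,.053 shift cm [-0.01  0.18  0.03]
the job is handed in; nothing more can be done
None
```

The job is done and handed in after about 17 s of the 48 s allowed. No verdict is reported, so what follows rests on my own checks.

- **Button:** I pressed the smallest of the three red buttons, at about (0.391, 0.345), until the force reached 12.7 N with no further travel. I then released it, and the picture over the rack shows it up again. I judged full travel from force and height only, since the joint value can't be read.
- **Open tube:** I pointed straight down at the mouth of the yellow-collared tube, about 34 mm above it, and stayed a little over 2 s.
- **Yellow cap:** I pointed at the loose yellow cap from about 33 mm above its top, stayed over 2 s, and finished there.

**Last checks:** the tool ended at (0.502, -0.320, 0.055) with only noise-level force, so it was touching nothing. No picture was taken after the final dwell.

**Disagreements:** the camera estimates differed by up to about 15 mm for the mouth (top against scene) and 5–10 mm for the cap. I used values in between, closest to the wrist view, which should be within the 22 mm tolerance. The first move call was refused as invalid input because its rows left out some fields; nothing moved.

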